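Reload the drive cloning station

ROBOT

A 6-joint arm with a two-finger parallel gripper is mounted at the origin on a cart in front of the work surface, level with it; the furniture and walls round the work are solid. World frame = base frame: x ahead of the robot, y to its left, z up, the work surface at z = 0. Lengths are in m, angles in degrees, forces in N, time in s.
With the tool pointing down it reaches from about 0.35 to 0.875 m from the base axis. Payload 4.2 kg.
Tool frame: the origin (TCP) lies on the centre line of the jaws, within the pads' length; the fingertips stand 11 mm ahead of it and the grasp point (between the pads) lies 8 mm behind it; z points along the fingers, y is the line along which they close (so a half turn about z gives the same grasp; the last joint's range is limited). The gripper opens to 87 mm and grips with 3 to 60 N. Pads are 19 mm wide; open, the fingers measure 117 mm over their backs; the gripper's body (75 mm by 190 mm) begins 51 mm behind the grasp point.
Start: joints at [-53.079, 22.042, 0.453, 0, -68.411, -14.817], TCP at [0.235, -0.579, 0.234] pointing down, gripper open.
Joint ranges: [-179.83, 179.83], [-69.29, 118.12], [-61.27, 80.66], [-181.25, 117.63], [-171.15, -9.14], [-177.46, 177.46]. Speed limits (degrees/s): [159.86, 159.86, 180, 180, 180, 180].

INTERFACE

Orientations are given as a 3x3 rotation matrix whose columns are the frame's x, y, z axes.
In Python, from station import r gives the robot as it stands.
- The arm moves only by the tool servo_tool, never from a script. Its argument "commands" is a list that holds one entry, the list of rows, each a list of 7 numbers: the closure, from 0 (fully open) to 1 (shut), then the shift along the tool's x, y, z in mm, then the turn, a rotation vector about the tool's x, y, z in rad. In form: [[[claw, x, y, z, ax, ay, az], ...]]. A call has exactly 5 rows; each row is the pose to reach, as a shift and turn from the pose commanded when the call began, along the tool's axes at that moment; what a row does not reach only later rows make up. A row lasts 1/10 s, in which the tool goes at most 50 mm and 8.59 degrees, less where a joint would pass 70% of its speed; a pose out of reach is approached as far as the arm can. A call with a gripper value outside its range is refused whole. The fingers move at their own pace and stop on an object; the grip force is fixed at half the most. Time passes only in rows, so rows that repeat a pose let the fingers close, or fill a call up. It gives the time, the measured TCP pose, the force, the opening and the grip force at its end, in the units of the state.
- r.sense(): the state, without advancing time (a new reading comes with each control period).
- r.capture(name): name is "scene" or "top" or "wrist"; returns a dict with "pixels" (384x512x3 uint8, red, green, blue), "camera_matrix" (3x3 intrinsics, pixels), "R" (3x3) and "t" (3): a world point X has camera coordinates R X + t. Camera axes: x right, y down, z forward; pixel columns grow to the right and rows downward; lengths in m; the calibration is good to about 2 mm. A picture is of the moment at which its call begins. There is no depth.
- r.finish_job(): hands the job in; it is judged then, once.
The state is a dict: "time_s": time; "joints": joint angles; "joint_velocities": joint speeds; "effort": joint torques, N m; "tcp_pos": TCP position; "ee_rot": TCP orientation; "wrist_force": force on the tool from outside, world axes, zero at the start; "moment": the same for the moment, N m; "gripper_width": opening from 0.0 (shut) to 1.0 (fully open); "gripper_force": force on a finger pad.
Only numpy, scipy, OpenCV 4.12 (cv2) and the standard library are available. Lean on these libraries where they do the work, as an engineer would, in place of code of your own. Each camera call takes 0.05 s, during which the arm holds its last target. There are 200 camera calls.

TASK

Set the cloning station up for the next job: the customer's white laptop disk has to stand in the black write-protected dock, the new black SSD in the white target dock, and the finished blue SSD in the mailing carton, each fully down in its slot. Every one of these slots is still taken by another drive, so stand a drive in the empty grey stand on the way; keep the drives upright and do not disturb the other things on the bench.

Things in the scene. Friction and masses are not known exactly. Their poses are not given: they have to be found in the camera images.
- customer_drive: The customer's 2.5 inch laptop disk: white case, one face a white label with a dark green bar, 8 mm thick, 70 mm wide (along its y), 100 mm tall (z), stood on end. Origin: centre of the lower end; z points up along it, x is the thin direction. The contact strip is in the middle of the lower end, so it may go in either way round. Weighs 50 to 170 g; stands loose and may lean a few degrees in a slot. At the start it stands in the mailing carton.
- new_ssd: The new, blank SSD: all black with an orange stripe across each face and along its top end, 9 mm thick, 70 mm wide (along its y), 100 mm tall (z), stood on end. Origin: centre of the lower end; z points up along it, x is the thin direction. The contact strip is in the middle of the lower end, so it may go in either way round. Weighs 50 to 170 g; stands loose and may lean a few degrees in a slot. At the start it stands in the black dock.
- finished_ssd: The finished SSD: blue with a white stripe across each face, 9 mm thick, 70 mm wide (along its y), 100 mm tall (z), stood on end. Origin: centre of the lower end; z points up along it, x is the thin direction. The contact strip is in the middle of the lower end, so it may go in either way round. Weighs 50 to 170 g; stands loose and may lean a few degrees in a slot. At the start it stands in the white dock.
- source_dock: Write-protected source dock: black housing with a yellow front and a padlock sign, 78 x 122 x 62 mm. Origin: centre of the underside. Its slot runs along its y axis and is centred on the origin: 11.5 mm wide (along x), 78 mm long, floor 20 mm above the bench, straight sides up to 45 mm, then flaring to a mouth 26 mm by 92 mm at 62 mm height. Fixed to the bench, faces the robot with its -x side.
- target_dock: Target dock: white housing with a blue front and a white arrow, 78 x 122 x 62 mm. Origin: centre of the underside. Its slot runs along its y axis and is centred on the origin: 11.5 mm wide (along x), 78 mm long, floor 20 mm above the bench, straight sides up to 45 mm, then flaring to a mouth 26 mm by 92 mm at 62 mm height. Fixed to the bench, faces the robot with its -x side.
- mailing_carton: Small open brown cardboard mailing carton with a black slotted insert, 90 x 134 x 68 mm, flaps folded outward (109 x 153 mm over the flaps, which are at most 68 mm high). Origin: centre of the underside. Its slot runs along its y axis and is centred on the origin: 11.5 mm wide (along x), 78 mm long, floor 20 mm above the bench, straight sides up to 45 mm, then flaring to a mouth 26 mm by 92 mm at 62 mm height. Fixed to the bench, faces the robot with its -x side.
- spare_stand: Grey plastic single-slot drive stand on a flat foot, 94 x 124 x 62 mm, empty at the start. Origin: centre of the underside. Its slot runs along its y axis and is centred on the origin: 11.5 mm wide (along x), 78 mm long, floor 20 mm above the bench, straight sides up to 45 mm, then flaring to a mouth 26 mm by 92 mm at 62 mm height. Fixed to the bench, faces the robot with its -x side.
- tape_roll: Bystander: roll of orange tape, 62 mm across, 20 mm high, lying flat. Origin: centre of its underside.
- screwdriver: Bystander: yellow-handled screwdriver, 171 mm long, lying on the bench. Origin: middle of its underside.
Things that resemble listed ones, but are neither listed nor needed, are in the scene too. There is more than one size of the finished_ssd; the job needs the largest. There is more than one size of the new_ssd; the one meant has the size given above.

How it is judged (in metres and radians):
At the end, for the whole second after the job is handed in: The customer's white laptop disk stands in the black dock, the black SSD in the white dock and the blue SSD in the carton: each with its lower end within 12 mm of the slot's centre and less than 28 mm above the bench (slot floor: 20 mm), leaning less than 0.3 rad, released and at rest (horizontal distance between customer_drive and source_dock below 0.012 m and height (world z) of each of customer_drive, new_ssd, finished_ssd below 0.028 m and angle between each of customer_drive, new_ssd, finished_ssd's own z axis and vertical below 0.3 rad and linear speed of each of customer_drive, new_ssd, finished_ssd below 0.05 m/s and angular speed of each of customer_drive, new_ssd, finished_ssd below 1.5 rad/s and horizontal distance between new_ssd and target_dock below 0.012 m and horizontal distance between finished_ssd and mailing_carton below 0.012 m); the robot touches nothing.
It fails at once if a bystander (tape roll, screwdriver) is shifted by more than 30 mm (distance of any of tape_roll, screwdriver from where it was at the start of the episode above 0.03 m).
It fails at once if a drive falls over or is laid down (leans more than 0.9 rad) (angle between any of customer_drive, new_ssd, finished_ssd's own z axis and vertical above 0.9 rad).
It also fails if it takes over 93 s, if anything falls off the work surface, if the arm or the gripper's body presses on something with over 40 N, if the wrist force passes 120 N, or if a joint passes its speed limit or range.

## Working session

There is one attempt and no reset: what is moved stays moved. The work goes in short steps, Python scripts to look and compute and a tool call to move; the robot and the scene stay as the last step left them, time stands still between calls to the robot, and variables do not carry over. Pictures are saved under pics/ and viewed, at most 17 in all, crops included, and the job is handed in when it is done.

Besides the shell and the picture viewer there is one more tool, called after "Emit:" as name([rows], argument=value, ...), one row to a line, values as JSON. servo_tool: Moves the arm, as the interface text tells. Its arguments: {"type":"object","properties":{"commands":{"type":"array","items":{"type":"array","items":{"type":"array","items":{"type":"number"}}}}},"required":["commands"]}

```bash
ls; mkdir -p pics
python3 - <<'E'
from station import r
import cv2,json
s=r.sense();print({k:s[k] for k in("time_s","tcp_pos","ee_rot","gripper_width")})
import pickle
for n in("scene","top"):
    c=r.capture(n);pickle.dump(c,open(f'{n}0.pkl','wb'))
    cv2.imwrite(f'pics/{n}0.png',cv2.resize(c["pixels"][:,:,::-1],(768,576),interpolation=cv2.INTER_CUBIC))
    print(n,c["camera_matrix"],c["R"],c["t"])
E
```

```text
pics
{'time_s': 0.0, 'tcp_pos': array([ 0.23499489, -0.57849388,  0.23245876]), 'ee_rot': array([[-9.26563481e-01, -3.76137311e-01, -9.15819927e-04],
       [-3.76138416e-01,  9.26561288e-01,  2.01798658e-03],
       [ 8.95232439e-05,  2.21426773e-03, -9.99997544e-01]]), 'gripper_width': 1.0002486350344502}
scene [[428.04539283   0.         252.2778145 ]
 [  0.         428.04539283 195.2366446 ]
 [  0.           0.           1.        ]] [[-0.86414882 -0.50283393  0.02012123]
 [-0.36984059  0.60746115 -0.70299992]
 [ 0.34126934 -0.6149382  -0.71090523]] [0.47226497 0.32676906 0.65352828]
top [[435.61221918   0.         252.45034749]
 [  0.         435.61221918 191.92838761]
 [  0.           0.           1.        ]] [[-0.0060605  -0.99995977 -0.00661265]
 [-0.991482    0.00686921 -0.13006249]
 [ 0.13010269  0.00576808 -0.99148375]] [-0.09885402  0.62788518  1.01221716]
```

View pics/scene0.png

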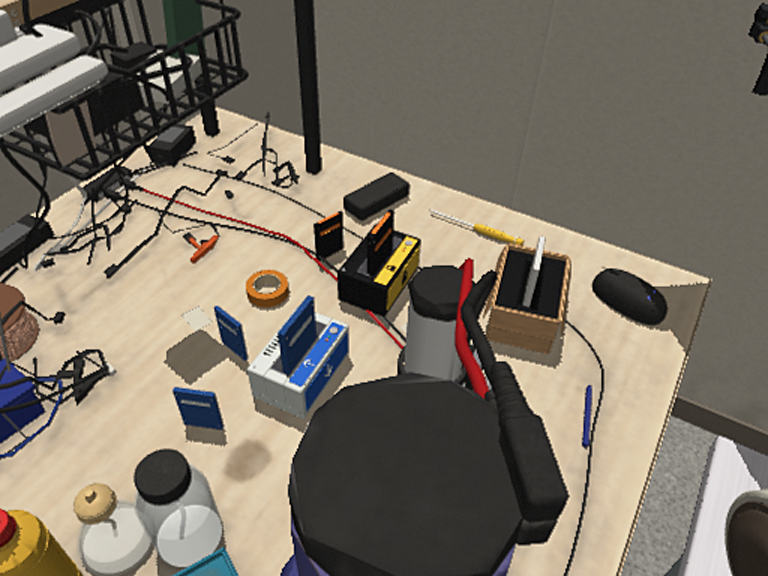

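View pics/top0.png

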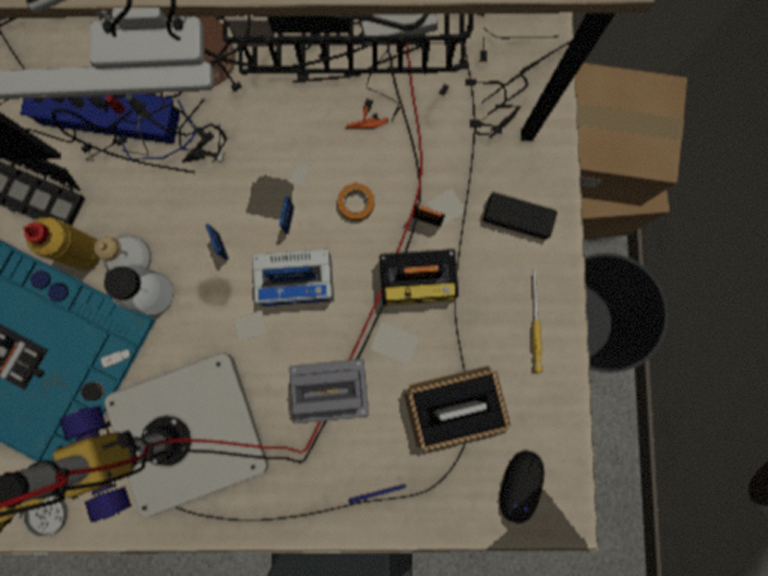

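The scene view shows, in 768x576 px, the white/blue dock at (300,360), the black/yellow dock at (380,265) and the carton at (530,285). Blue decoys are at (230,330) and (200,410), and a black decoy is at (328,232). In the top view:

| Item | Position (px) |
|---|---|
| White dock | (292,277) |
| Black dock | (418,275) |
| Grey stand | (328,390) |
| Carton | (458,410) |
| Tape roll | (356,202) |
| Screwdriver | (537,330) |
| Decoys | (286,214), (217,242), (430,215) |

```bash
cat > h.py <<'E'
import numpy as np,cv2,pickle
def ray(c,u,v,z):
    K,R,t=(np.array(c[k],float) for k in("camera_matrix","R","t"))
    o=-R.T@t; d=R.T@np.linalg.inv(K)@np.array([u,v,1.]); return (o+d*(z-o[2])/d[2])[:2]
def proj(c,X):
    p=np.array(c["R"])@np.array(X,float)+np.array(c["t"]); p=np.array(c["camera_matrix"])@p; return p[:2]/p[2]
E
python3 - <<'E'
from h import *
c=pickle.load(open('top0.pkl','rb'));s=2/3
for n,u,v,z in[("white",292,277,.062),("black",418,275,.062),("grey",328,390,.062),("carton",458,410,.062),("tape",356,202,.02),("sd",537,330,.01),("decoyA",286,214,.05),("decoyB",217,242,.05),("decoyC",430,215,.05),("finished",290,275,.12),("new",421,270,.12),("cust",461,410,.12)]:
    p=ray(c,u*s,v*s,z);print(n,p.round(3),np.hypot(*p).round(3))
im=c["pixels"][150:310,160:350][:,:,::-1]
cv2.imwrite('pics/crop0.png',cv2.resize(im,None,fx=4,fy=3.75 and 4,interpolation=cv2.INTER_CUBIC)[:600])
E
```

```text
white [0.643 0.034] 0.644
black [ 0.645 -0.165] 0.665
grey [ 0.466 -0.024] 0.466
carton [ 0.434 -0.224] 0.488
tape [ 0.775 -0.066] 0.778
sd [ 0.56  -0.362] 0.667
decoyA [0.748 0.047] 0.749
decoyB [0.703 0.158] 0.72
decoyC [ 0.745 -0.187] 0.768
finished [0.637 0.029] 0.638
new [ 0.643 -0.167] 0.665
cust [ 0.437 -0.222] 0.49
```

View pics/crop0.png

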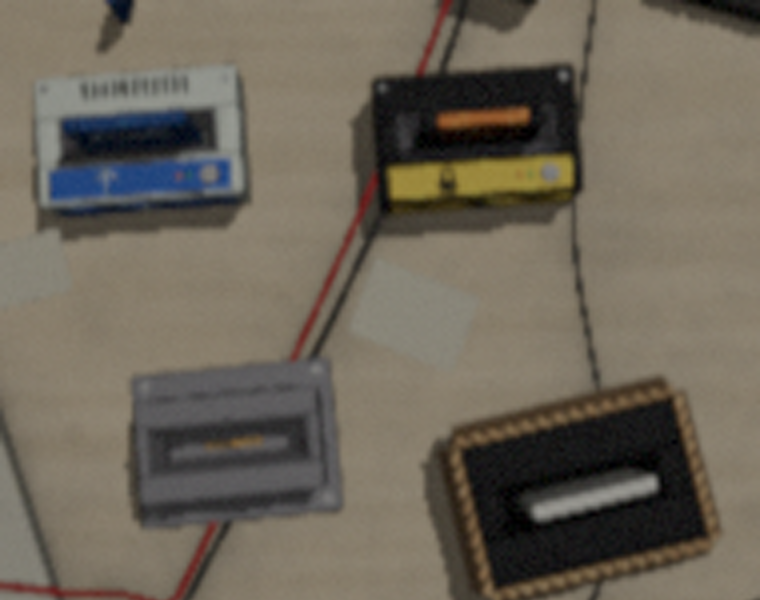

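The crop shows the drive tops at crop px: blue (128,125), orange (484,118), white (592,497). The empty grey mouth is at about (231,447).

```bash
cat >> h.py <<'E'
def toolmove(s,target,yaw_y):
    """mm shift in tool axes and az (rad) so the TCP gets to target, tool y at yaw_y deg"""
    Rm=np.array(s["ee_rot"]); d=Rm.T@(np.array(target)-s["tcp_pos"])*1000
    cur=np.degrees(np.arctan2(Rm[1,1],Rm[0,1])); a=(yaw_y-cur+180)%360-180
    v=np.array([Rm[:,1][1]*0,0,-1]); 
    return d.round(1),round(float(-np.radians(a)),3),"tilt",Rm[:2,2].round(4)
E
python3 - <<'E'
from h import *
from station import r
s=r.sense();R=s["ee_rot"];p=s["tcp_pos"]
w=r.capture("wrist");cr=np.array(w["R"]);o=-cr.T@w["t"]
print("cam in tool",(R.T@(o-p)).round(4),"axes",(R.T@cr.T).round(3).tolist(),w["camera_matrix"])
print(toolmove(s,[.40,-.15,.30],190))
E
```

```text
cam in tool [ 0.07    0.0005 -0.1518] axes [[-0.001, -0.965, -0.261], [1.0, -0.001, -0.0], [0.0, -0.261, 0.965]] [[309.14974579   0.         252.18176268]
 [  0.         309.14974579 193.72981175]
 [  0.           0.           1.        ]]
(array([-314.1,  335.2,  -66.8]), -1.36, 'tilt', array([-0.0008,  0.0018]))
```

```bash
cat >> h.py <<'E'
def Rd(yaw): # tool pointing down, tool y at yaw deg
    a=np.radians(yaw);y=np.array([np.cos(a),np.sin(a),0]);z=np.array([0,0,-1.]);return np.stack([np.cross(y,z),y,z],1)
def plan(wps,s=None,p=None,R=None):
    """wps: (x,y,z,yaw) ; prints 1 call per waypoint: shift mm, rotvec"""
    if s is not None: p,R=np.array(s["tcp_pos"]),np.array(s["ee_rot"])
    for w in wps:
        d=R.T@(np.array(w[:3])-p)*1000; R2=Rd(w[3]); v=cv2.Rodrigues(R.T@R2)[0].ravel()
        print(w,"->",d.round(1).tolist(),v.round(3).tolist(),"len",round(float(np.linalg.norm(d))),"" if abs(v).max()<.75 else "ROT!")
        p,R=np.array(w[:3]),R2
E
python3 - <<'E'
from h import *
from station import r
s=r.sense()
plan([(.36,-.40,.30,148),(.47,-.22,.34,180),(.54,-.10,.34,185)],s)
E
```

```text
(0.36, -0.4, 0.3, 148) -> [-183.0, 118.6, -67.1] [0.002, 0.0, -0.627] len 228 
(0.47, -0.22, 0.34, 180) -> [-210.9, 2.1, -40.0] [0.0, 0.0, -0.559] len 215 
(0.54, -0.1, 0.34, 185) -> [-120.0, -70.0, 0.0] [0.0, 0.0, -0.087] len 139
```

Emit:
servo_tool([
  [[0, -37, 24, -13, 0, 0, -0.125], [0, -74, 48, -26, 0, 0, -0.25], [0, -110, 71, -40, 0, 0, -0.376], [0, -147, 95, -54, 0, 0, -0.5], [0, -183, 119, -67, 0, 0, -0.627]],
])

```text
time_s: 0.65
tcp_pos: [0.3606, -0.3983, 0.3009]
ee_rot: [[-0.525, -0.851, -0.0], [-0.851, 0.525, 0.0], [-0.0, 0.0, -1.0]]
wrist_force: [1.3, -1.3, 0.4]
gripper_width: 1.001
gripper_force: 0.0
```

Emit:
servo_tool([
  [[0, -42, 0, -8, 0, 0, -0.11], [0, -84, 1, -16, 0, 0, -0.22], [0, -126, 1, -24, 0, 0, -0.335], [0, -169, 2, -32, 0, 0, -0.45], [0, -211, 2, -40, 0, 0, -0.559]],
])

```text
time_s: 1.15
tcp_pos: [0.4703, -0.2181, 0.3408]
ee_rot: [[0.006, -1.0, -0.0], [-1.0, -0.006, 0.0], [-0.0, 0.0, -1.0]]
wrist_force: [0.9, -1.2, -0.3]
gripper_width: 1.003
gripper_force: 0.0
```

Emit:
servo_tool([
  [[0, -40, -23, 0, 0, 0, -0.03], [0, -80, -47, 0, 0, 0, -0.06], [0, -120, -70, 0, 0, 0, -0.087], [0, -120, -70, 0, 0, 0, -0.087], [0, -120, -70, 0, 0, 0, -0.087]],
])

```text
time_s: 1.65
tcp_pos: [0.54, -0.0988, 0.3399]
ee_rot: [[0.09, -0.996, -0.002], [-0.996, -0.09, -0.0], [-0.0, 0.002, -1.0]]
wrist_force: [0.4, -0.8, 0.2]
gripper_width: 0.999
gripper_force: 0.0
```

Run:
```python
from h import *
from station import r
s=r.sense();print(s["time_s"],s["tcp_pos"],s["joints"],s["wrist_force"])
w=r.capture("wrist");pickle.dump(w,open('w1.pkl','wb'))
cv2.imwrite('pics/w1.png',cv2.resize(w["pixels"][:,:,::-1],(768,576),interpolation=cv2.INTER_CUBIC))
```

```text
1.65 [ 0.54000628 -0.09879524  0.33986024] [ 6.55319826e+00  1.13699764e+01  5.64082951e-01 -4.27632403e-03
 -7.92875483e+01 -1.39507113e+00] [ 0.43037018 -0.77945236  0.20674599]
```

View pics/w1.png

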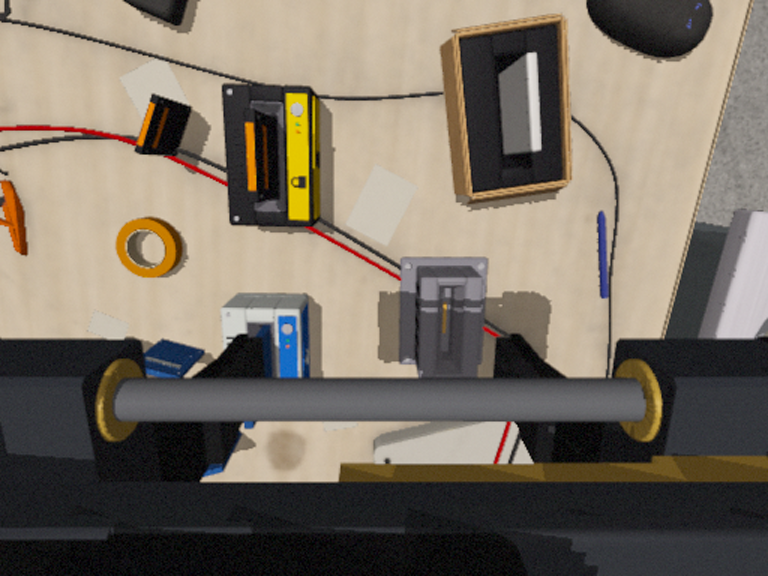

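The wrist view shows the carton with the white drive at (530,105), the black dock at (270,155) with an orange-topped drive at (252,155), the grey stand at (447,315) and the white dock partly hidden at (265,335). I'll zoom in on the upper part.

Run:
```python
from h import *
w=pickle.load(open('w1.pkl','rb'));im=w["pixels"][:,:,::-1]
a=cv2.resize(im[45:165,135:235],None,fx=4,fy=4,interpolation=cv2.INTER_CUBIC)
b=cv2.resize(im[5:140,285:385],None,fx=4,fy=4,interpolation=cv2.INTER_CUBIC)
o=np.zeros((540,800,3),np.uint8);o[:480,:400]=a;o[:540,400:]=b
cv2.imwrite('pics/w1c.png',o)
```

```text
(no output)
```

View pics/w1c.png

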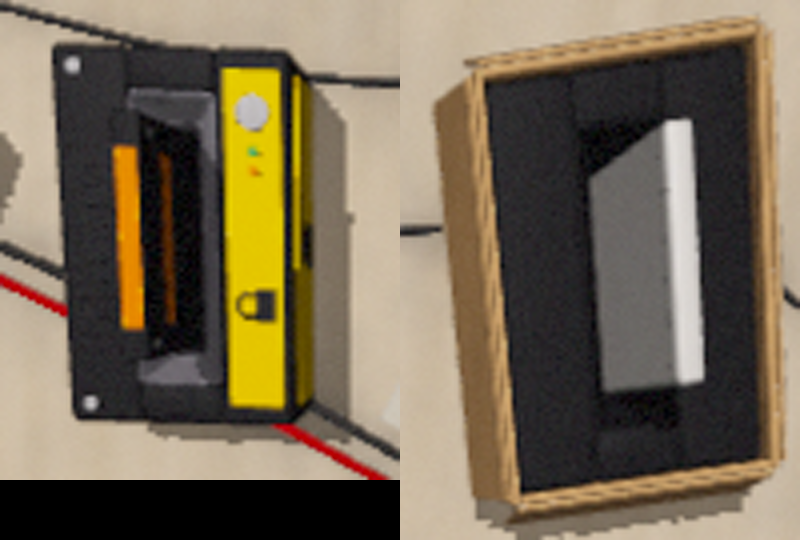

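Emit:
servo_tool([
  [[0, -40, 0, 0, 0, 0, 0], [0, -80, 0, 0, 0, 0, 0], [0, -120, 0, 0, 0, 0, 0], [0, -160, 0, 0, 0, 0, 0], [0, -160, 0, 0, 0, 0, 0]],
])

```text
time_s: 2.2
tcp_pos: [0.5252, 0.0615, 0.3407]
ee_rot: [[0.09, -0.996, 0.0], [-0.996, -0.09, 0.001], [-0.001, -0.0, -1.0]]
wrist_force: [-0.2, 0.4, 0.1]
gripper_width: 0.996
gripper_force: 0.0
```

Run:
```python
from h import *
from station import r
s=r.sense();print(s["time_s"],s["tcp_pos"])
w=r.capture("wrist");pickle.dump(w,open('w2.pkl','wb'));im=w["pixels"][:,:,::-1]
gp=proj(w,[.466,-.024,.06]).astype(int);wp=proj(w,[.643,.034,.06]).astype(int);print(gp,wp)
o=np.zeros((540,800,3),np.uint8)
for i,(u,v) in enumerate((wp,gp)):
    x0,y0=max(u-50,0),max(v-67,0);print(x0,y0)
    a=cv2.resize(im[y0:y0+135,x0:x0+100],None,fx=4,fy=4,interpolation=cv2.INTER_CUBIC);o[:a.shape[0],400*i:400*i+a.shape[1]]=a
cv2.imwrite('pics/w2c.png',o)
```

```text
2.2 [0.52519153 0.06146745 0.34069253]
[302 102] [169 134]
119 67
252 35
```

View pics/w2c.png

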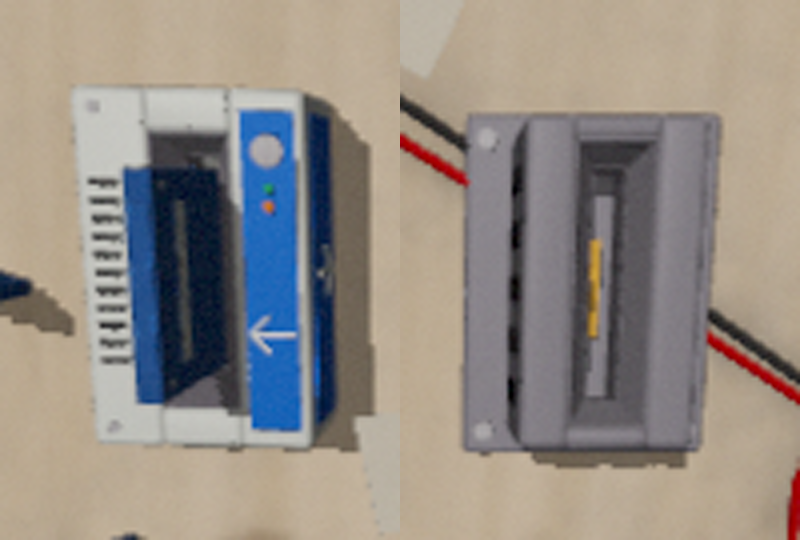

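White-dock drive top is at crop (140,285), the dock corners are (72,88)–(310,445), and the grey slot floor runs from (605,195) to (598,397).

```bash
cat > meas.py <<'E'
from h import *
w1=pickle.load(open('w1.pkl','rb'));w2=pickle.load(open('w2.pkl','rb'))
def pts(c,P,off,z,x0=0): return np.array([ray(c,(u-x0)/4+off[0]-.375,v/4+off[1]-.375,z) for u,v in P])
def rect(n,P):
    (cx,cy),wh,_=cv2.minAreaRect(P.astype(np.float32)*1000)
    b=cv2.boxPoints(cv2.minAreaRect(P.astype(np.float32)*1000));e=b[1]-b[0];f=b[2]-b[1];l=e if np.hypot(*e)>np.hypot(*f) else f
    l=l if l[1]>0 else -l
    print(n,"mean",(P.mean(0)*1000).round(1),"rect",round(cx,1),round(cy,1),np.round(wh,1),"yaw",round(float(np.degrees(np.arctan2(-l[0],l[1]))),1))
rect("black dock",pts(w1,[(55,48),(290,52),(308,415),(75,417)],(135,45),.062))
rect("white dock",pts(w2,[(72,88),(302,92),(310,445),(98,440)],(119,67),.062))
rect("carton insert",pts(w1,[(485,80),(745,45),(765,455),(520,490)],(285,5),.062,400))
rect("carton rim in",pts(w1,[(485,80),(745,45),(765,455),(520,490)],(285,5),.068,400))
rect("grey mouth",pts(w2,[(580,140),(662,145),(650,430),(565,430)],(252,35),.062,400))
print("grey floor -x edge",pts(w2,[(613,195),(607,397)],(252,35),.02,400)*1000,"  +x edge z45",pts(w2,[(597,197),(587,397)],(252,35),.045,400)*1000)
for n,c,lo,hi,box in[("cust",w1,(0,0,190),(180,45,255),(335,25,372,110)),("new",w1,(8,150,120),(25,255,255),(160,80,171,130)),("fin",w2,(100,120,75),(125,255,255),(145,105,160,172))]:
    x0,y0,x1,y1=box;h=cv2.cvtColor(c["pixels"],cv2.COLOR_RGB2HSV)[y0:y1,x0:x1]
    m=cv2.inRange(h,lo,hi);cs=max(cv2.findContours(m,0,2)[0],key=cv2.contourArea)
    q=cv2.boxPoints(cv2.minAreaRect(cs));rect(n,np.array([ray(c,u+x0,v+y0,.12) for u,v in q]))
E
python3 meas.py
```

```text
black dock mean [ 643.1 -167.6] rect 644.0 -168.0 [ 80.7 118.1] yaw 5.6
white dock mean [645.2  34.4] rect 645.3 34.3 [ 75.9 119.2] yaw 3.8
carton insert mean [ 434.4 -225.3] rect 434.1 -225.7 [ 83.  127.1] yaw 13.1
carton rim in mean [ 436.  -224.5] rect 435.7 -224.9 [ 81.8 125.3] yaw 13.1
grey mouth mean [462.1 -18.6] rect 462.4 -19.0 [29.3 93.5] yaw 5.2
grey floor -x edge [[460.12244987 -52.47995037]
 [452.74022074  18.90740933]]   +x edge z45 [[469.30948693 -49.02995998]
 [464.05008252  18.08745732]]
cust mean [ 435.4 -225. ] rect 435.3 -225.0 [ 6.7 68.4] yaw 13.2
new mean [ 645.7 -166.6] rect 645.8 -166.6 [ 7.1 51.6] yaw 3.6
fin mean [645.2  34.6] rect 645.3 34.6 [ 8.5 69.3] yaw 4.0
```

Run:
```python
from h import *
from station import r
plan([(.475,-.09,.24,190),(.4353,-.225,.16,193.2),(.4353,-.225,.092,193.2),(.4353,-.225,.232,193.2)],r.sense())
```

```text
(0.475, -0.09, 0.24, 190) -> [144.9, 63.5, 100.8] [-0.0, 0.0, -0.085] len 188 
(0.4353, -0.225, 0.16, 193.2) -> [126.1, 62.5, 80.0] [0.0, 0.0, -0.056] len 162 
(0.4353, -0.225, 0.092, 193.2) -> [0.0, 0.0, 68.0] [0.0, 0.0, 0.0] len 68 
(0.4353, -0.225, 0.232, 193.2) -> [0.0, 0.0, -140.0] [0.0, 0.0, 0.0] len 140
```

Emit:
servo_tool([
  [[0.4, 29, 13, 20, 0, 0, -0.017], [0.4, 58, 25, 40, 0, 0, -0.034], [0.4, 87, 38, 60, 0, 0, -0.051], [0.4, 116, 51, 80, 0, 0, -0.068], [0.4, 145, 63.5, 101, 0, 0, -0.085]],
])

```text
time_s: 2.75
tcp_pos: [0.4741, -0.0935, 0.2393]
ee_rot: [[0.17, -0.985, 0.001], [-0.985, -0.17, -0.0], [0.0, -0.001, -1.0]]
wrist_force: [1.1, 0.3, -0.5]
gripper_width: 0.65
gripper_force: 0.0
```

Emit:
servo_tool([
  [[0.4, 35, 17, 22, 0, 0, -0.015], [0.4, 70, 35, 44, 0, 0, -0.03], [0.4, 105, 52, 66, 0, 0, -0.045], [0.4, 126, 62.5, 80, 0, 0, -0.056], [0.4, 126, 62.5, 80, 0, 0, -0.056]],
])

```text
time_s: 3.25
tcp_pos: [0.4319, -0.2285, 0.1575]
ee_rot: [[0.22, -0.976, -0.005], [-0.976, -0.22, 0.001], [-0.002, 0.005, -1.0]]
wrist_force: [-0.3, 1.0, -0.1]
gripper_width: 0.601
gripper_force: 0.0
```

Run:
```python
from h import *
from station import r
s=r.sense();print(s["joints"].round(1))
plan([(.4353,-.225,.092,193.2)],s)
w=r.capture("wrist")
cv2.imwrite('pics/w3.png',w["pixels"][:,:,::-1])
```

```text
[ -8.8  13.2 -24.4  -0.  -52.7  21.5]
(0.4353, -0.225, 0.092, 193.2) -> [-2.6, -4.4, 65.5] [0.005, 0.002, -0.009] len 66
```

View pics/w3.png

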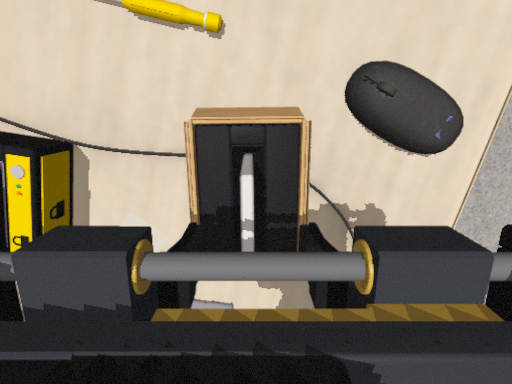

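The drive top is centred between the fingers to within about 3 mm (column 247), and the mouse and screwdriver are clear. Next I descend and grip.

Emit:
servo_tool([
  [[0.4, -2, -4, 20, 0.005, 0, -0.009], [0.4, -2, -4, 40, 0.005, 0, -0.009], [0.4, -2, -4, 60, 0.005, 0, -0.009], [0.4, -2, -4, 66, 0.005, 0, -0.009], [0.6, -2, -4, 66, 0.005, 0, -0.009]],
])

```text
time_s: 3.8
tcp_pos: [0.439, -0.2224, 0.0937]
ee_rot: [[0.236, -0.972, 0.004], [-0.972, -0.236, 0.001], [0.0, -0.005, -1.0]]
wrist_force: [0.5, -0.5, 0.2]
gripper_width: 0.562
gripper_force: 0.0
```

Emit:
servo_tool([
  [[1, 0, 0, 0, 0, 0, 0], [1, 0, 0, 0, 0, 0, 0], [1, 0, 0, 0, 0, 0, 0], [1, 0, 0, 0, 0, 0, 0], [1, 0, 0, 0, 0, 0, 0]],
])

```text
time_s: 4.3
tcp_pos: [0.439, -0.2225, 0.0938]
ee_rot: [[0.236, -0.972, 0.005], [-0.972, -0.236, 0.001], [0.0, -0.005, -1.0]]
wrist_force: [-1.8, -0.3, 0.4]
gripper_width: 0.138
gripper_force: 0.0
```

Emit:
servo_tool([
  [[0.82, 0, 3.5, 1, 0, 0, 0.02], [1, 0, 3.5, 1, 0, 0, 0.02], [1, 0, 3.5, 1, 0, 0, 0.02], [1, 0, 3.5, 1, 0, 0, 0.02], [1, 0, 3.5, 1, 0, 0, 0.02]],
])

```text
time_s: 4.8
tcp_pos: [0.4349, -0.2233, 0.0924]
ee_rot: [[0.216, -0.976, 0.003], [-0.976, -0.216, 0.001], [-0.0, -0.004, -1.0]]
wrist_force: [-1.3, -0.5, -0.1]
gripper_width: 0.094
gripper_force: 30.0
```

Run:
```python
from h import *
from station import r
plan([(.4349,-.2233,.182,192.5),(.4622,-.0168,.182,185.3),(.4622,-.0168,.102,185.3)],r.sense())
```

```text
(0.4349, -0.2233, 0.182, 192.5) -> [-0.1, -0.3, -89.6] [-0.004, 0.0, -0.0] len 90 
(0.4622, -0.0168, 0.182, 185.3) -> [-195.7, -71.3, 0.0] [0.0, 0.0, 0.126] len 208 
(0.4622, -0.0168, 0.102, 185.3) -> [0.0, 0.0, 80.0] [0.0, 0.0, 0.0] len 80
```

Emit:
servo_tool([
  [[1, 0, 0, -15, 0, 0, 0], [1, 0, 0, -40, -0.004, 0, 0], [1, 0, 0, -65, -0.004, 0, 0], [1, 0, 0, -90, -0.004, 0, 0], [1, 0, 0, -90, -0.004, 0, 0]],
])

```text
time_s: 5.3
tcp_pos: [0.4376, -0.2239, 0.1859]
ee_rot: [[0.217, -0.976, 0.009], [-0.976, -0.217, -0.002], [0.004, -0.009, -1.0]]
wrist_force: [0.8, -0.7, -1.4]
gripper_width: 0.093
gripper_force: 30.0
```

Emit:
servo_tool([
  [[1, -30, -11, 0, 0, 0, 0.02], [1, -75, -27, 0, 0, 0, 0.05], [1, -120, -44, 0, 0, 0, 0.08], [1, -165, -60, 0, 0, 0, 0.1], [1, -196, -71, 0, 0, 0, 0.126]],
])

```text
time_s: 5.8
tcp_pos: [0.4616, -0.0141, 0.1816]
ee_rot: [[0.092, -0.996, 0.0], [-0.996, -0.092, 0.001], [-0.001, -0.0, -1.0]]
wrist_force: [0.3, -0.3, -1.4]
gripper_width: 0.093
gripper_force: 30.0
```

Emit:
servo_tool([
  [[1, 0, 0, 0, 0, 0, 0], [1, 0, 0, 0, 0, 0, 0], [1, 0, 0, 0, 0, 0, 0], [1, 0, 0, 0, 0, 0, 0], [1, 0, 0, 0, 0, 0, 0]],
])

```text
time_s: 6.3
tcp_pos: [0.4618, -0.0175, 0.1824]
ee_rot: [[0.09, -0.996, 0.001], [-0.996, -0.09, 0.0], [-0.0, -0.001, -1.0]]
wrist_force: [-0.4, 0.1, -1.2]
gripper_width: 0.098
gripper_force: 30.0
```

Run:
```python
from h import *
from station import r
plan([(.4622,-.0168,.102,185.3)],r.sense())
w=r.capture("wrist")
cv2.imwrite('pics/w4.png',w["pixels"][:,:,::-1])
```

```text
(0.4622, -0.0168, 0.102, 185.3) -> [-0.7, -0.5, 80.4] [-0.001, 0.0, -0.002] len 80
```

View pics/w4.png

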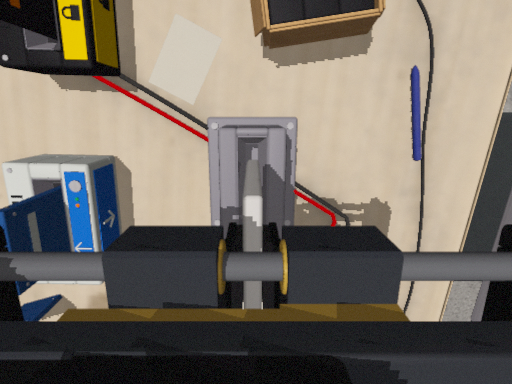

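The held drive is lined up over the grey slot (column 253) and the yaw matches. Lowering it now.

Emit:
servo_tool([
  [[1, 0, 0, 25, 0, 0, 0], [1, 0, 0, 50, 0, 0, 0], [1, 0, 0, 70, 0, 0, 0], [1, 0, 0, 86, 0, 0, 0], [1, 0, 0, 88, 0, 0, 0]],
])

```text
time_s: 6.85
tcp_pos: [0.4613, -0.0173, 0.0931]
ee_rot: [[0.091, -0.996, -0.002], [-0.996, -0.091, -0.001], [0.0, 0.002, -1.0]]
wrist_force: [-0.6, -0.2, -1.1]
gripper_width: 0.095
gripper_force: 30.0
```

Emit:
servo_tool([
  [[1, 0, 0, 0, 0, 0, 0], [1, 0, 0, 0, 0, 0, 0], [0.8, 0, 0, 0, 0, 0, 0], [0.5, 0, 0, 0, 0, 0, 0], [0.5, 0, 0, 0, 0, 0, 0]],
])

```text
time_s: 7.35
tcp_pos: [0.4624, -0.0165, 0.0953]
ee_rot: [[0.092, -0.996, 0.002], [-0.996, -0.092, 0.001], [-0.0, -0.002, -1.0]]
wrist_force: [-0.8, -0.8, 0.8]
gripper_width: 0.283
gripper_force: 0.0
```

Run:
```python
from h import *
from station import r
plan([(.4622,-.0168,.17,185.3),(.6453,.0346,.17,184)],r.sense())
```

```text
(0.4622, -0.0168, 0.17, 185.3) -> [0.2, 0.1, -74.8] [-0.002, 0.0, -0.0] len 75 
(0.6453, 0.0346, 0.17, 184) -> [-34.3, -187.1, 0.0] [0.0, 0.0, 0.023] len 190
```

Emit:
servo_tool([
  [[0.5, 0, 0, -20, 0, 0, 0], [0.5, 0, 0, -40, 0, 0, 0], [0.5, 0, 0, -60, 0, 0, 0], [0.5, 0, 0, -75, 0, 0, 0], [0.5, 0, 0, -75, 0, 0, 0]],
])

```text
time_s: 7.85
tcp_pos: [0.4635, -0.0163, 0.1719]
ee_rot: [[0.092, -0.996, 0.007], [-0.996, -0.092, 0.002], [-0.001, -0.007, -1.0]]
wrist_force: [0.7, 0.2, -0.2]
gripper_width: 0.499
gripper_force: 0.0
```

Emit:
servo_tool([
  [[0.4, -8, -45, 0, 0, 0, 0.005], [0.4, -16, -90, 0, 0, 0, 0.01], [0.4, -25, -135, 0, 0, 0, 0.015], [0.4, -34, -187, 0, 0, 0, 0.023], [0.4, -34, -187, 0, 0, 0, 0.023]],
])

```text
time_s: 8.35
tcp_pos: [0.6491, 0.0357, 0.1662]
ee_rot: [[0.07, -0.998, -0.0], [-0.998, -0.07, -0.0], [0.0, 0.0, -1.0]]
wrist_force: [-1.5, 0.0, -0.8]
gripper_width: 0.601
gripper_force: 0.0
```

Emit:
servo_tool([
  [[0.4, 0, 0, 0, 0, 0, 0], [0.4, 0, 0, 0, 0, 0, 0], [0.4, 0, 0, 0, 0, 0, 0], [0.4, 0, 0, 0, 0, 0, 0], [0.4, 0, 0, 0, 0, 0, 0]],
])

```text
time_s: 8.85
tcp_pos: [0.6446, 0.0342, 0.1706]
ee_rot: [[0.069, -0.998, 0.002], [-0.998, -0.069, 0.001], [-0.0, -0.002, -1.0]]
wrist_force: [-0.2, -0.9, -0.2]
gripper_width: 0.6
gripper_force: 0.0
```

Run:
```python
from h import *
from station import r
plan([(.6453,.0346,.092,184)],r.sense())
w=r.capture("wrist")
cv2.imwrite('pics/w5.png',w["pixels"][:,:,::-1])
```

```text
(0.6453, 0.0346, 0.092, 184) -> [-0.3, -0.6, 78.6] [-0.002, 0.0, -0.001] len 79
```

View pics/w5.png

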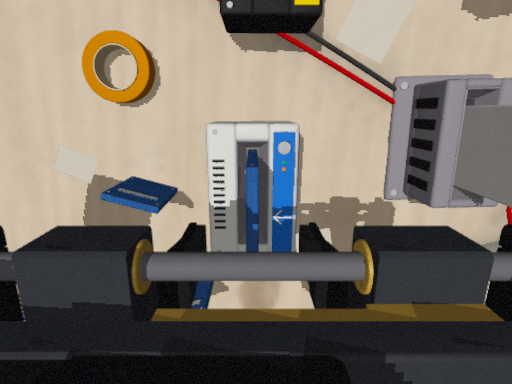

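The drive top (column 252) is centred between the fingers, and the decoys and tape are clear of them. Descending to grip.

Emit:
servo_tool([
  [[0.4, 0, 0, 25, 0, 0, 0], [0.4, 0, 0, 50, 0, 0, 0], [0.5, 0, 0, 70, 0, 0, 0], [0.6, 0, 0, 79, 0, 0, 0], [0.7, 0, 0, 79, 0, 0, 0]],
])

```text
time_s: 9.4
tcp_pos: [0.6444, 0.0342, 0.0897]
ee_rot: [[0.069, -0.998, -0.002], [-0.998, -0.069, -0.0], [0.0, 0.002, -1.0]]
wrist_force: [-1.1, 0.3, 0.7]
gripper_width: 0.407
gripper_force: 0.0
```

Emit:
servo_tool([
  [[0.85, 0, 0, 0, 0, 0, 0], [0.95, 0, 0, 0, 0, 0, 0], [1, 0, 0, 0, 0, 0, 0], [1, 0, 0, 0, 0, 0, 0], [1, 0, 0, 0, 0, 0, 0]],
])

```text
time_s: 9.9
tcp_pos: [0.6458, 0.0345, 0.0919]
ee_rot: [[0.069, -0.998, 0.003], [-0.998, -0.069, 0.001], [-0.0, -0.003, -1.0]]
wrist_force: [-0.4, 1.0, 3.4]
gripper_width: 0.106
gripper_force: 30.0
```

Run:
```python
from h import *
from station import r
s=r.sense();print(s["tcp_pos"],s["gripper_width"],s["gripper_force"])
plan([(.6453,.0346,.222,184),(.54,-.095,.222,189),(.4352,-.225,.21,193.2)],s)
```

```text
[0.64577076 0.03453454 0.09191602] 0.10612167264000019 29.997401763685048
(0.6453, 0.0346, 0.222, 184) -> [-0.1, 0.1, -130.1] [-0.003, 0.0, -0.001] len 130 
(0.54, -0.095, 0.222, 189) -> [121.9, 114.1, 0.0] [0.0, 0.0, -0.087] len 167 
(0.4352, -0.225, 0.21, 193.2) -> [112.0, 123.8, 12.0] [0.0, 0.0, -0.073] len 167
```

Emit:
servo_tool([
  [[1, 0, 0, -20, 0, 0, 0], [1, 0, 0, -55, 0, 0, 0], [1, 0, 0, -90, -0.003, 0, 0], [1, 0, 0, -120, -0.003, 0, 0], [1, 0, 0, -130, -0.003, 0, 0]],
])

```text
time_s: 10.4
tcp_pos: [0.6465, 0.0345, 0.2246]
ee_rot: [[0.069, -0.998, 0.004], [-0.998, -0.069, 0.001], [-0.001, -0.005, -1.0]]
wrist_force: [0.4, -0.4, -0.4]
gripper_width: 0.105
gripper_force: 30.0
```

Emit:
servo_tool([
  [[1, 16, 15, 0, 0, 0, -0.01], [1, 40, 38, 0, 0, 0, -0.03], [1, 67, 63, 0, 0, 0, -0.05], [1, 95, 89, 0, 0, 0, -0.07], [1, 122, 114, 0, 0, 0, -0.087]],
])

```text
time_s: 10.9
tcp_pos: [0.5376, -0.096, 0.2194]
ee_rot: [[0.156, -0.988, -0.005], [-0.988, -0.156, 0.0], [-0.001, 0.005, -1.0]]
wrist_force: [-0.1, -0.3, -1.3]
gripper_width: 0.104
gripper_force: 30.0
```

Emit:
servo_tool([
  [[1, 28, 31, 3, 0, 0, -0.02], [1, 56, 62, 6, 0, 0, -0.036], [1, 84, 93, 9, 0, 0, -0.055], [1, 105, 116, 12, 0, 0, -0.068], [1, 112, 124, 12, 0, 0, -0.073]],
])

```text
time_s: 11.4
tcp_pos: [0.4315, -0.2263, 0.2075]
ee_rot: [[0.224, -0.975, -0.006], [-0.975, -0.224, 0.002], [-0.003, 0.005, -1.0]]
wrist_force: [-0.1, 0.3, -0.0]
gripper_width: 0.099
gripper_force: 30.0
```

Emit:
servo_tool([
  [[1, 0, 0, 15, 0, 0, 0], [1, 0, 0, 30, 0, 0, 0], [1, 0, 0, 30, 0, 0, 0], [1, 0, 0, 30, 0, 0, 0], [1, 0, 0, 30, 0, 0, 0]],
])

```text
time_s: 11.9
tcp_pos: [0.4352, -0.225, 0.1797]
ee_rot: [[0.228, -0.974, -0.001], [-0.974, -0.228, -0.0], [0.0, 0.001, -1.0]]
wrist_force: [0.0, 0.4, -1.2]
gripper_width: 0.105
gripper_force: 30.0
```

Run:
```python
from h import *
from station import r
plan([(.4352,-.225,.0935,193.2)],r.sense())
w=r.capture("wrist")
cv2.imwrite('pics/w6.png',w["pixels"][:,:,::-1])
```

```text
(0.4352, -0.225, 0.0935, 193.2) -> [0.0, -0.0, 86.2] [0.001, -0.0, -0.001] len 86
```

View pics/w6.png

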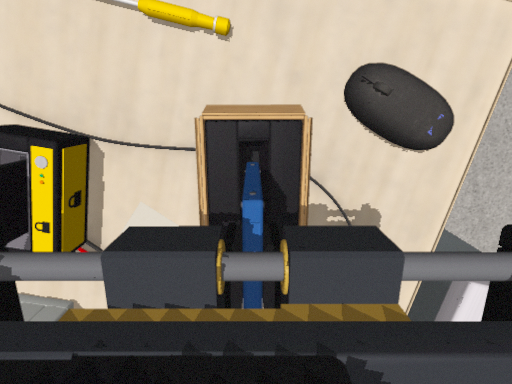

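The blue drive is lined up with the carton slot (column 253). Lowering and releasing.

Emit:
servo_tool([
  [[1, 0, 0, 25, 0, 0, 0], [1, 0, 0, 50, 0, 0, 0], [1, 0, 0, 70, 0, 0, 0], [1, 0, 0, 84, 0, 0, 0], [1, 0, 0, 86, 0, 0, 0]],
])

```text
time_s: 12.45
tcp_pos: [0.4337, -0.2248, 0.0921]
ee_rot: [[0.227, -0.974, -0.005], [-0.974, -0.227, 0.001], [-0.002, 0.004, -1.0]]
wrist_force: [-0.9, -0.0, -0.6]
gripper_width: 0.103
gripper_force: 30.0
```

Emit:
servo_tool([
  [[1, 0, 0, 0, 0, 0, 0], [1, 0, 0, 0, 0, 0, 0], [0.8, 0, 0, 0, 0, 0, 0], [0.5, 0, 0, 0, 0, 0, 0], [0.5, 0, 0, 0, 0, 0, 0]],
])

```text
time_s: 12.95
tcp_pos: [0.4347, -0.2252, 0.0938]
ee_rot: [[0.227, -0.974, -0.001], [-0.974, -0.227, -0.0], [-0.0, 0.001, -1.0]]
wrist_force: [-0.4, -0.9, 1.0]
gripper_width: 0.291
gripper_force: 0.0
```

Run:
```python
from h import *
from station import r
plan([(.4352,-.225,.175,193.2),(.6455,-.167,.175,184.2)],r.sense())
```

```text
(0.4352, -0.225, 0.175, 193.2) -> [-0.1, -0.5, -81.2] [0.001, 0.0, -0.001] len 81 
(0.6455, -0.167, 0.175, 184.2) -> [-8.4, -218.0, 0.0] [0.0, 0.0, 0.157] len 218
```

Emit:
servo_tool([
  [[0.5, 0, 0, -20, 0, 0, 0], [0.5, 0, 0, -40, 0, 0, 0], [0.5, 0, 0, -60, 0, 0, 0], [0.5, 0, 0, -81, 0, 0, 0], [0.5, 0, 0, -81, 0, 0, 0]],
])

```text
time_s: 13.45
tcp_pos: [0.4365, -0.2257, 0.1774]
ee_rot: [[0.228, -0.974, 0.005], [-0.974, -0.228, -0.002], [0.003, -0.004, -1.0]]
wrist_force: [1.4, 0.1, 0.1]
gripper_width: 0.494
gripper_force: 0.0
```

Emit:
servo_tool([
  [[0.4, -2, -44, 0, 0, 0, 0.03], [0.4, -3, -88, 0, 0, 0, 0.06], [0.4, -5, -132, 0, 0, 0, 0.09], [0.4, -7, -176, 0, 0, 0, 0.125], [0.4, -8, -218, 0, 0, 0, 0.157]],
])

```text
time_s: 13.95
tcp_pos: [0.6463, -0.1671, 0.1726]
ee_rot: [[0.071, -0.997, -0.003], [-0.997, -0.071, 0.0], [-0.001, 0.003, -1.0]]
wrist_force: [-0.3, 0.1, 0.2]
gripper_width: 0.595
gripper_force: 0.0
```

Emit:
servo_tool([
  [[0.4, 0, 0, 0, 0, 0, 0], [0.4, 0, 0, 0, 0, 0, 0], [0.4, 0, 0, 0, 0, 0, 0], [0.4, 0, 0, 0, 0, 0, 0], [0.4, 0, 0, 0, 0, 0, 0]],
])

```text
time_s: 14.45
tcp_pos: [0.6442, -0.1683, 0.1744]
ee_rot: [[0.071, -0.997, -0.001], [-0.997, -0.071, 0.0], [-0.0, 0.001, -1.0]]
wrist_force: [0.6, 0.0, 0.1]
gripper_width: 0.6
gripper_force: 0.0
```

Run:
```python
from h import *
from station import r
plan([(.6455,-.167,.092,184.2)],r.sense())
w=r.capture("wrist")
cv2.imwrite('pics/w7.png',w["pixels"][:,:,::-1])
```

```text
(0.6455, -0.167, 0.092, 184.2) -> [-1.1, -1.5, 82.4] [0.001, 0.0, -0.002] len 82
```

View pics/w7.png

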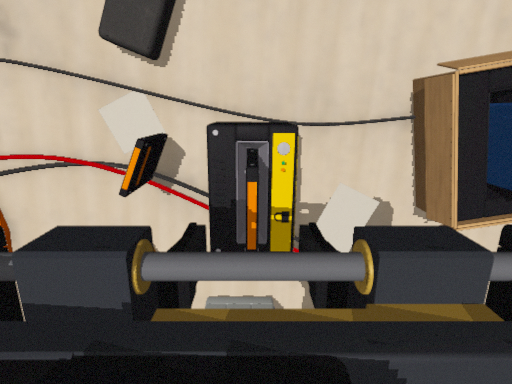

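The black SSD (column 252) is centred between the fingers. The blue drive shows in the carton at right. Descending to grip.

Emit:
servo_tool([
  [[0.4, -1, -1, 25, 0, 0, 0], [0.4, -1, -1, 50, 0, 0, 0], [0.5, -1, -1, 70, 0, 0, 0], [0.6, -1, -1, 82, 0, 0, 0], [0.7, -1, -1, 82, 0, 0, 0]],
])

```text
time_s: 15.0
tcp_pos: [0.6445, -0.1668, 0.0901]
ee_rot: [[0.071, -0.997, -0.006], [-0.997, -0.071, 0.0], [-0.001, 0.006, -1.0]]
wrist_force: [-0.5, 0.4, -0.2]
gripper_width: 0.412
gripper_force: 0.0
```

Emit:
servo_tool([
  [[0.85, 0, 0, 0, 0, 0, 0], [0.95, 0, 0, 0, 0, 0, 0], [1, 0, 0, 0, 0, 0, 0], [1, 0, 0, 0, 0, 0, 0], [1, 0, 0, 0, 0, 0, 0]],
])

```text
time_s: 15.5
tcp_pos: [0.6459, -0.1669, 0.0929]
ee_rot: [[0.072, -0.997, -0.001], [-0.997, -0.072, -0.0], [0.0, 0.001, -1.0]]
wrist_force: [-1.2, 0.5, 5.1]
gripper_width: 0.102
gripper_force: 30.0
```

Run:
```python
from h import *
from station import r
s=r.sense();print(s["tcp_pos"],s["gripper_width"],s["gripper_force"])
plan([(.645,-.168,.187,184.2),(.6453,.0346,.187,184)],s)
```

```text
[ 0.64586299 -0.16685506  0.09293788] 0.10194889429621343 29.998634015319112
(0.645, -0.168, 0.187, 184.2) -> [1.1, 1.1, -94.1] [0.001, -0.0, -0.001] len 94 
(0.6453, 0.0346, 0.187, 184) -> [-202.0, -15.1, 0.0] [0.0, 0.0, 0.003] len 203
```

Emit:
servo_tool([
  [[1, 0, 0, -15, 0, 0, 0], [1, 0, 0, -40, 0, 0, 0], [1, 0, 0, -65, 0, 0, 0], [1, 0, 0, -90, 0, 0, 0], [1, 0, 0, -94, 0, 0, 0]],
])

```text
time_s: 16.0
tcp_pos: [0.6479, -0.1671, 0.1895]
ee_rot: [[0.072, -0.997, 0.005], [-0.997, -0.072, -0.001], [0.001, -0.005, -1.0]]
wrist_force: [1.1, 0.7, -0.7]
gripper_width: 0.103
gripper_force: 30.0
```

Emit:
servo_tool([
  [[1, -25, -2, 0, 0, 0, 0], [1, -70, -5, 0, 0, 0, 0], [1, -115, -8, 0, 0, 0, 0], [1, -160, -11, 0, 0, 0, 0], [1, -201, -14, 0, 0, 0, 0.003]],
])

```text
time_s: 16.5
tcp_pos: [0.6446, 0.0367, 0.1843]
ee_rot: [[0.069, -0.998, -0.004], [-0.998, -0.069, 0.0], [-0.001, 0.004, -1.0]]
wrist_force: [0.5, 0.6, -0.3]
gripper_width: 0.101
gripper_force: 30.0
```

Emit:
servo_tool([
  [[1, 0, 0, 0, 0, 0, 0], [1, 0, 0, 0, 0, 0, 0], [1, 0, 0, 0, 0, 0, 0], [1, 0, 0, 0, 0, 0, 0], [1, 0, 0, 0, 0, 0, 0]],
])

```text
time_s: 17.0
tcp_pos: [0.6454, 0.0334, 0.1856]
ee_rot: [[0.067, -0.998, -0.002], [-0.998, -0.067, 0.0], [-0.0, 0.002, -1.0]]
wrist_force: [0.5, 0.2, -0.6]
gripper_width: 0.099
gripper_force: 30.0
```

Run:
```python
from h import *
from station import r
plan([(.6453,.0346,.0942,184)],r.sense())
w=r.capture("wrist")
cv2.imwrite('pics/w8.png',w["pixels"][:,:,::-1])
```

```text
(0.6453, 0.0346, 0.0942, 184) -> [-1.2, -0.2, 91.4] [0.002, 0.0, -0.003] len 91
```

View pics/w8.png

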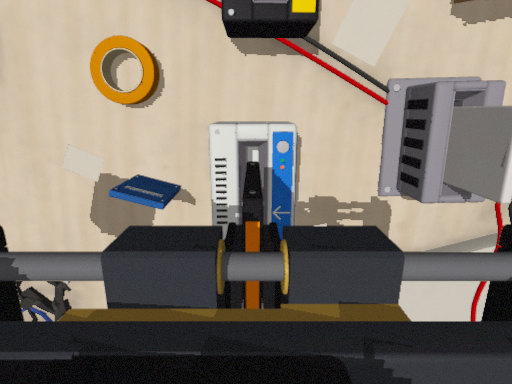

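The black SSD is lined up over the white dock's empty slot (column 252). Lowering.

Emit:
servo_tool([
  [[1, -1, 0, 25, 0, 0, 0], [1, -1, 0, 50, 0, 0, 0], [1, -1, 0, 72, 0, 0, 0], [1, -1, 0, 88, 0, 0, 0], [1, -1, 0, 91, 0, 0, 0]],
])

```text
time_s: 17.55
tcp_pos: [0.6446, 0.0349, 0.0931]
ee_rot: [[0.068, -0.998, -0.004], [-0.998, -0.068, -0.001], [0.0, 0.004, -1.0]]
wrist_force: [-0.5, 0.1, -0.6]
gripper_width: 0.102
gripper_force: 30.0
```

Emit:
servo_tool([
  [[1, 0, 0, 0, 0, 0, 0], [1, 0, 0, 0, 0, 0, 0], [0.8, 0, 0, 0, 0, 0, 0], [0.5, 0, 0, 0, 0, 0, 0], [0.5, 0, 0, 0, 0, 0, 0]],
])

```text
time_s: 18.05
tcp_pos: [0.6455, 0.0358, 0.0956]
ee_rot: [[0.069, -0.998, -0.001], [-0.998, -0.069, 0.0], [-0.0, 0.001, -1.0]]
wrist_force: [0.1, -0.3, 0.0]
gripper_width: 0.291
gripper_force: 0.0
```

Run:
```python
from h import *
from station import r
plan([(.6453,.0346,.175,184),(.4622,-.0172,.175,185.3)],r.sense())
```

```text
(0.6453, 0.0346, 0.175, 184) -> [1.2, 0.4, -79.4] [0.001, 0.0, -0.001] len 79 
(0.4622, -0.0172, 0.175, 185.3) -> [38.9, 186.3, 0.0] [0.0, 0.0, -0.023] len 190
```

Emit:
servo_tool([
  [[0.5, 0, 0, -20, 0, 0, 0], [0.5, 0, 0, -40, 0, 0, 0], [0.5, 0, 0, -60, 0, 0, 0], [0.5, 0, 0, -80, 0, 0, 0], [0.5, 0, 0, -80, 0, 0, 0]],
])

```text
time_s: 18.55
tcp_pos: [0.6473, 0.036, 0.1787]
ee_rot: [[0.07, -0.998, 0.005], [-0.998, -0.07, 0.001], [-0.001, -0.005, -1.0]]
wrist_force: [0.2, -0.1, 0.6]
gripper_width: 0.498
gripper_force: 0.0
```

Emit:
servo_tool([
  [[0.4, 9, 45, 0, 0, 0, -0.005], [0.4, 18, 90, 0, 0, 0, -0.01], [0.4, 28, 135, 0, 0, 0, -0.015], [0.4, 37, 178, 0, 0, 0, -0.023], [0.4, 40, 187, 0, 0, 0, -0.023]],
])

```text
time_s: 19.05
tcp_pos: [0.4563, -0.0184, 0.1744]
ee_rot: [[0.091, -0.996, -0.006], [-0.996, -0.091, 0.0], [-0.001, 0.006, -1.0]]
wrist_force: [1.0, -0.6, 0.3]
gripper_width: 0.598
gripper_force: 0.0
```

Emit:
servo_tool([
  [[0.4, 0, 0, 0, 0, 0, 0], [0.4, 0, 0, 0, 0, 0, 0], [0.4, 0, 0, 0, 0, 0, 0], [0.4, 0, 0, 0, 0, 0, 0], [0.4, 0, 0, 0, 0, 0, 0]],
])

```text
time_s: 19.55
tcp_pos: [0.4622, -0.0168, 0.1748]
ee_rot: [[0.092, -0.996, -0.003], [-0.996, -0.092, -0.0], [-0.0, 0.003, -1.0]]
wrist_force: [0.2, 0.0, -1.0]
gripper_width: 0.6
gripper_force: 0.0
```

Run:
```python
from h import *
from station import r
plan([(.4622,-.0172,.093,185.3)],r.sense())
w=r.capture("wrist");x0,y0,x1,y1=225,120,285,222
m=cv2.inRange(cv2.cvtColor(w["pixels"],cv2.COLOR_RGB2HSV)[y0:y1,x0:x1],(0,0,190),(180,45,255))
c=max(cv2.findContours(m,0,2)[0],key=cv2.contourArea);b=cv2.boundingRect(c);q=cv2.boxPoints(cv2.minAreaRect(c))
print(b,[ (ray(w,u+x0,v+y0,.12)*1000).round(1).tolist() for u,v in q])
cv2.imwrite('pics/w9.png',w["pixels"][:,:,::-1])
```

```text
(0.4622, -0.0172, 0.093, 185.3) -> [0.4, -0.2, 81.8] [0.003, 0.0, -0.0] len 82 
(22, 44, 9, 49) [[469.7, -51.7], [464.3, -52.2], [461.1, -18.3], [466.7, -17.8]]
```

View pics/w9.png

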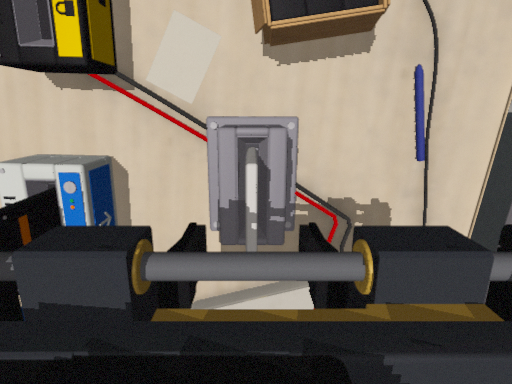

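The white drive stands upright in the grey stand, centred between the fingers (column 252). Descending to grip.

Emit:
servo_tool([
  [[0.4, 0, 0, 25, 0, 0, 0], [0.4, 0, 0, 50, 0, 0, 0], [0.5, 0, 0, 70, 0, 0, 0], [0.6, 0, 0, 82, 0, 0, 0], [0.7, 0, 0, 82, 0, 0, 0]],
])

```text
time_s: 20.1
tcp_pos: [0.4603, -0.0173, 0.0914]
ee_rot: [[0.092, -0.996, -0.006], [-0.996, -0.092, -0.001], [0.0, 0.006, -1.0]]
wrist_force: [0.6, -0.1, -0.3]
gripper_width: 0.408
gripper_force: 0.0
```

Emit:
servo_tool([
  [[0.85, 0, 0, 0, 0, 0, 0], [0.95, 0, 0, 0, 0, 0, 0], [1, 0, 0, 0, 0, 0, 0], [1, 0, 0, 0, 0, 0, 0], [1, 0, 0, 0, 0, 0, 0]],
])

```text
time_s: 20.6
tcp_pos: [0.4619, -0.0169, 0.0939]
ee_rot: [[0.092, -0.996, -0.0], [-0.996, -0.092, 0.0], [-0.0, 0.0, -1.0]]
wrist_force: [-0.2, -0.2, 3.5]
gripper_width: 0.095
gripper_force: 30.0
```

Run:
```python
from h import *
from station import r
s=r.sense();print(s["tcp_pos"],s["gripper_width"],s["gripper_force"])
plan([(.4622,-.0172,.193,185.3),(.645,-.167,.187,184.2)],s)
```

```text
[ 0.46192851 -0.01692737  0.09390346] 0.09499527688628985 29.975651740824105
(0.4622, -0.0172, 0.193, 185.3) -> [0.3, -0.2, -99.1] [0.0, 0.0, -0.0] len 99 
(0.645, -0.167, 0.187, 184.2) -> [166.0, -168.2, 6.0] [0.0, 0.0, 0.019] len 236
```

Emit:
servo_tool([
  [[1, 0, 0, -15, 0, 0, 0], [1, 0, 0, -40, 0, 0, 0], [1, 0, 0, -65, 0, 0, 0], [1, 0, 0, -90, 0, 0, 0], [1, 0, 0, -99, 0, 0, 0]],
])

```text
time_s: 21.1
tcp_pos: [0.4627, -0.0169, 0.1944]
ee_rot: [[0.092, -0.996, 0.002], [-0.996, -0.092, 0.001], [-0.001, -0.002, -1.0]]
wrist_force: [0.1, 0.2, -1.3]
gripper_width: 0.097
gripper_force: 30.0
```

Emit:
servo_tool([
  [[1, 20, -20, 0, 0, 0, 0.002], [1, 52, -53, 2, 0, 0, 0.006], [1, 85, -86, 3, 0, 0, 0.01], [1, 118, -119, 4, 0, 0, 0.014], [1, 150, -152, 6, 0, 0, 0.019]],
])

```text
time_s: 21.6
tcp_pos: [0.6274, -0.1537, 0.1843]
ee_rot: [[0.072, -0.997, -0.004], [-0.997, -0.072, 0.001], [-0.001, 0.004, -1.0]]
wrist_force: [0.5, 0.4, -0.6]
gripper_width: 0.094
gripper_force: 30.0
```

Emit:
servo_tool([
  [[1, 11, -11, 0, 0, 0, 0], [1, 16, -16, 0, 0, 0, 0], [1, 16, -16, 0, 0, 0, 0], [1, 16, -16, 0, 0, 0, 0], [1, 16, -16, 0, 0, 0, 0]],
])

```text
time_s: 22.1
tcp_pos: [0.6431, -0.1663, 0.1862]
ee_rot: [[0.074, -0.997, -0.002], [-0.997, -0.074, 0.0], [-0.0, 0.002, -1.0]]
wrist_force: [0.0, -0.5, -1.0]
gripper_width: 0.095
gripper_force: 30.0
```

Run:
```python
from h import *
from station import r
plan([(.645,-.167,.0953,184.2)],r.sense())
w=r.capture("wrist")
cv2.imwrite('pics/w10.png',w["pixels"][:,:,::-1])
```

```text
(0.645, -0.167, 0.0953, 184.2) -> [0.9, -2.0, 90.9] [0.002, 0.0, 0.001] len 91
```

View pics/w10.png

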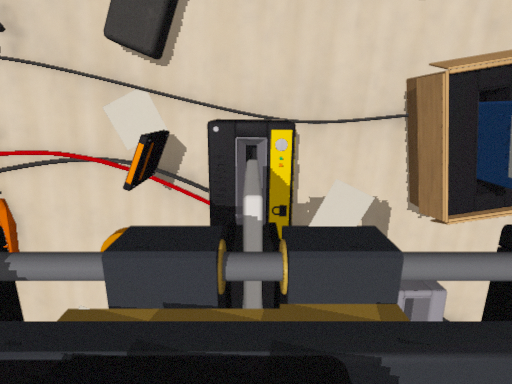

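The white drive is over the black dock slot, within 2 mm. I'll correct tool y by -2 mm and lower it.

Emit:
servo_tool([
  [[1, 1, -2, 25, 0, 0, 0], [1, 1, -2, 50, 0, 0, 0], [1, 1, -2, 72, 0, 0, 0], [1, 1, -2, 88, 0, 0, 0], [1, 1, -2, 91, 0, 0, 0]],
])

```text
time_s: 22.65
tcp_pos: [0.6449, -0.1674, 0.094]
ee_rot: [[0.074, -0.997, -0.004], [-0.997, -0.074, 0.0], [-0.0, 0.004, -1.0]]
wrist_force: [-0.4, -0.4, 0.1]
gripper_width: 0.101
gripper_force: 30.0
```

Emit:
servo_tool([
  [[1, 0, 0, 0, 0, 0, 0], [1, 0, 0, 0, 0, 0, 0], [0.8, 0, 0, 0, 0, 0, 0], [0.5, 0, 0, 0, 0, 0, 0], [0.5, 0, 0, 0, 0, 0, 0]],
])

```text
time_s: 23.15
tcp_pos: [0.6462, -0.1682, 0.0957]
ee_rot: [[0.073, -0.997, -0.0], [-0.997, -0.073, -0.0], [0.0, 0.0, -1.0]]
wrist_force: [1.0, 0.2, -0.5]
gripper_width: 0.283
gripper_force: 0.0
```

Emit:
servo_tool([
  [[0.5, 0, 0, -20, 0, 0, 0], [0.4, 0, 0, -50, 0, 0, 0], [0.4, 0, 0, -90, 0, 0, 0], [0.3, 0, 0, -135, 0, 0, 0], [0.3, 0, 0, -180, 0, 0, 0]],
])

```text
time_s: 23.65
tcp_pos: [0.6458, -0.1682, 0.2768]
ee_rot: [[0.073, -0.997, -0.002], [-0.997, -0.073, -0.0], [-0.0, 0.002, -1.0]]
wrist_force: [1.2, -0.7, -0.3]
gripper_width: 0.67
gripper_force: 0.0
```

Emit:
servo_tool([
  [[0.3, -35, 30, -10, 0, 0, 0], [0.3, -70, 60, -20, 0, 0, 0], [0.3, -105, 90, -30, 0, 0, 0], [0.3, -105, 90, -50, 0, 0, 0], [0.3, -105, 90, -50, 0, 0, 0]],
])

```text
time_s: 24.15
tcp_pos: [0.5492, -0.0694, 0.329]
ee_rot: [[0.075, -0.997, 0.006], [-0.997, -0.075, -0.0], [0.001, -0.006, -1.0]]
wrist_force: [1.0, -0.3, 1.3]
gripper_width: 0.701
gripper_force: 0.0
```

Run:
```python
from h import *
from station import r
w=r.capture("wrist");t=r.capture("top")
for n,c in(("t",t),("w",w)):pickle.dump(c,open(n+'end.pkl','wb'))
o=np.vstack([w["pixels"][:235],cv2.resize(t["pixels"][100:310,120:376],(512,365))[:, :]])[:,:,::-1]
cv2.imwrite('pics/end.png',o)
```

```text
(no output)
```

View pics/end.png

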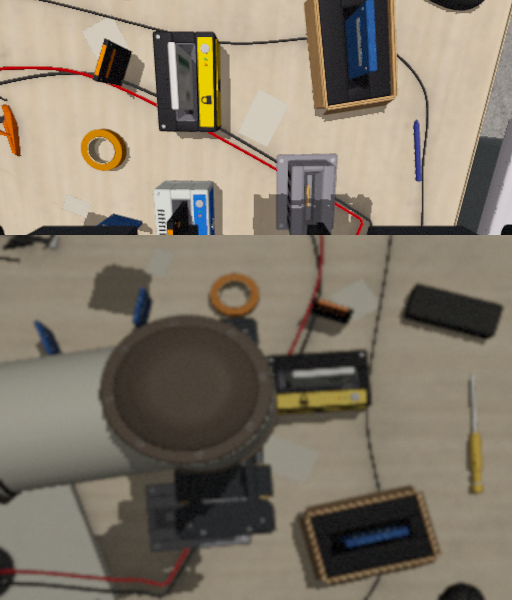

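The black dock holds the white drive at (183,85), the carton holds the blue SSD at (362,45), the white dock holds the black SSD at (180,215) and the grey stand is empty. The tape and screwdriver look unmoved, and each drive was released within about 3 mm of its slot floor. Handing in.

```bash
python3 -c "
from station import r
print(r.finish_job())"
```

```text
the job is handed in; nothing more can be done
None
```

I handed the job in at about 24 s: the white disk is in the black dock, the black SSD in the white dock and the blue SSD in the carton, the grey stand is empty again, and the hand-in call gave no verdict.

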